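# Stack the second slab weight in the balance and shut its sliding guard

### The arm

A 6-joint arm with a two-finger parallel gripper is mounted at the origin on the work surface. World frame = base frame: x ahead of the robot, y to its left, z up, the work surface at z = 0. Lengths are in mm, angles in degrees, forces in N, time in s.
With the tool pointing down it reaches from about 375 to 825 mm from the base axis. Payload 5.5 kg.
Tool frame: the origin (TCP) lies on the centre line of the jaws, within the pads' length; the fingertips stand 14 mm ahead of it and the grasp point (between the pads) lies 5 mm behind it; z points along the fingers, y is the direction in which the jaws open and shut (so a half turn about z gives the same grasp; the last joint's range is limited). The gripper opens to 85 mm and grips with 20 to 120 N. Pads are 22 mm wide; open, the fingers measure 114 mm over their backs; the gripper's body (76 mm by 85 mm) begins 54 mm behind the grasp point. The pads swing forward as they close: fully open they stand 13 mm farther back than shut.
Start: joints at [-69.385, 17.962, -2.699, 69.339, 0, 90], TCP at [211.249, -561.577, 211.199] pointing down, gripper open.
Joint ranges: [-152.73, 152.73], [-39.44, 99.34], [-58.76, 71.6], [-118.89, 123.64], [-81.53, 83.1], [-180, 180]. Speed limits (degrees/s): [136.94, 136.94, 172.46, 180, 180, 180].

### API

Orientations are given as a 3x3 rotation matrix whose columns are the frame's x, y, z axes.
In Python, from cell import env gives the robot as it stands. The module is installed in compiled form; this text tells all that it offers.
- The arm moves only by the shell command python3 -m handwheel 'ROWS' [FORCE]. ROWS is JSON, a list of rows, each an object with "hand": the finger opening in mm, from 0 to 85.4; "offset": the shift along the tool's x, y, z in mm, a list of three; "turn": the turn, a rotation vector about the tool's x, y, z in rad, a list of three. A call has 1 to 10 rows; each row shifts and turns the pose as measured when the row begins, along the tool's axes as they then stand; what a row does not reach is not made up. A row lasts 1/10 s, in which the tool goes at most 50 mm and 8.59 degrees, less where a joint would pass 70% of its speed; a pose out of reach is approached as far as the arm can. A call is refused whole if a number of a shift passes 50 or a number of a turn 0.15, either way. A call with a gripper value outside its range is refused whole. The fingers move at their own pace and stop on an object; FORCE is the grip in N (left out, the last holds). Time passes only in rows, so rows that do not move let the fingers close. It gives the time, the measured TCP pose, the force and the opening at its end, in the units of the state.
- env.sense(): the state, without advancing time (a new reading comes with each control period).
- env.snapshot(name): name is "scene" or "top" or "wrist"; returns a dict with "pixels" (480x640x3 uint8, blue, green, red), "fx", "fy", "cx", "cy" (pixels), "distortion" ([k1, k2, p1, p2, k3] as OpenCV has them; the pictures are not rectified), "R" (3x3) and "t" (3): a world point X has camera coordinates R X + t. Camera axes: x right, y down, z forward; pixel columns grow to the right and rows downward; lengths in mm; the calibration is good to about 2 mm. A picture is of the moment at which its call begins. There is no depth.
- env.job_done(): hands the job in, once; it reports no verdict.
The state is a dict: "time_s": time; "qpos": joint angles; "dq": joint speeds; "effort": joint torques, N m; "tcp_pos": TCP position; "tcp_rot": TCP orientation; "force": force on the tool from outside, world axes, zero at the start; "ft_torque": the same for the moment, N m; "opening": finger opening in mm.
Only numpy, scipy, OpenCV 4.12 (cv2) and the standard library are available. Lean on these libraries where they do the work, as an engineer would, in place of code of your own. Each camera call takes 0.05 s, during which the arm holds its last target. There are 200 camera calls.

### The job

Slide the glass guard on top of the balance fully open by its blue handle, then stack the steel slab weight from the green-felt board squarely, edges flush, on the steel slab that lies on the balance pan, setting it down gently without dropping it. After that slide the guard shut without slamming it and press it home against its black rubber buffer with a steady push of about 15 N for a second (never as much as 40 N). Leave it fully home, and leave the other slabs and everything else on the bench where they are.

Things in the scene. Friction and masses are not known exactly. Their poses are not given: they have to be found in the camera images.
- balance: Cream and blue balance, fixed: base 435 x 220 mm, top at z 50 mm. Origin on the bench; x axis = the way its guard opens (away from its display), z up. On it an open-topped glass shield: inside x -155 to +15, y -95 to +95 mm, walls 5 mm thick, top z 135; behind it a housing, x +15 to +200, 135 high. Rails along x at y = +-105 mm, top z 146.
- pan: Round steel balance pan, 120 mm diameter, in the shield, centred at (-70, 0) mm of the balance's frame; origin at the centre on the base's top; the pan's upper face is 12 mm above the origin (62 mm above the bench).
- guard (a joint): Travel (m) of the guard, the sliding glass roof of the shield: 0 = home (front edge just touches the rubber buffer), 0.165 = fully open, along the balance's +x. Panel 180 x 194 mm, 5 mm thick, top face 141.5 mm above the bench. It stays where it is left (friction about 2.5 N).
- guard_handle (a point): Middle of the top edge of the guard's blue handle: upright fin 10 mm thick (along the balance's x), 64 mm wide (y), rising 32 mm from the panel to 173.5 mm above the bench. Guard home: at (-135, 0) mm in the balance's frame. Push it with closed fingers from either side or pinch it from above.
- pane: The guard's glass panel with its aluminium frame, carrying the handle. Origin at the foot of the blue handle, 32 mm below point guard_handle; axes as the balance's.
- buffer: Black rubber buffer strip, fixed on the front wall of the shield, 14 x 120 x 14 mm, top at 150 mm above the bench; origin at the centre of its underside, (-167, 0) mm of the balance's frame. The closing guard's front edge meets it.
- slab_base: Steel slab weight, 60 x 44 x 18 mm (x, y, z), about 0.4 kg, already lying on the pan; origin at the centre of its underside.
- slab_steel: Bare steel slab weight, 60 x 44 x 18 mm, about 0.4 kg, same make as slab_base, lying flat on the felt board; origin at the centre of its underside. To be stacked.
- slab_blue: Blue-painted slab of the same size on the felt board; origin at the centre of its underside. To be left where it is.
- slab_brass: Brass-yellow slab of the same size on the felt board; origin at the centre of its underside. To be left where it is.
- weight_board: Wooden board with green felt, 270 x 130 x 12 mm, fixed, left or right of the balance; origin at the centre of its underside. The slabs lie in a row along its x, about 85 mm apart.
- block_board: White board with dark top, 270 x 130 x 12 mm, fixed, on the other side of the balance; origin at the centre of its underside.
- disc_1: Round steel hardness block, 64 mm diameter, 14 mm high, on the white board; origin at the centre of its underside. Bystander.
- disc_2: Like disc_1. Bystander.
- dust_brush: Dusting brush lying on the bench. Bystander.
- bottle: Amber bottle, 60 mm diameter, 150 mm high, on the bench. Bystander.
- jar: Clear jar with blue cap, 56 mm diameter, 70 mm high. Bystander.
- mug: White mug, 80 mm diameter, 90 mm high. Bystander.
Things that resemble listed ones, but are neither listed nor needed, are in the scene too. Leave any purple or turquoise look-alike of the slab_steel alone.

How it is judged:
By the outcome, as a careful person would: the job done as asked, in the order asked, and still so for the second after the job is handed in, with the robot touching nothing.
It also fails if it takes over 64 s, if anything falls off the work surface, if the arm or the gripper's body presses on something with over 40 N, if the wrist force passes 120 N, or if a joint passes its speed limit or range.

## Working session

There is one attempt and no reset: what is moved stays moved. The work goes in short steps, Python scripts to look and compute and a shell command to move; the robot and the scene stay as the last step left them, time stands still between calls to the robot, and variables do not carry over. Pictures are saved under pics/ and viewed, about 8 in all and at most 12, crops included, and the job is handed in when it is done.

```bash
mkdir -p pics; cat > h.py <<'E'
import numpy as np, cv2
from cell import env
def snap(name,fn=None):
    s=env.snapshot(name)
    if fn: cv2.imwrite('pics/'+fn,s['pixels'])
    K=np.array([[s['fx'],0,s['cx']],[0,s['fy'],s['cy']],[0,0,1.]])
    return s,K,np.array(s['distortion'],float),np.array(s['R'],float),np.array(s['t'],float)
def ray(c,uv,z):
    s,K,d,R,t=c
    p=cv2.undistortPoints(np.array(uv,float).reshape(-1,1,2),K,d).reshape(-1,2)
    z=np.broadcast_to(z,(len(p),))
    o=-R.T@t; D=np.c_[p,np.ones(len(p))]@R
    return o+D*((z-o[2])/D[:,2])[:,None]
def proj(c,X):
    s,K,d,R,t=c
    return cv2.projectPoints(np.array(X,float).reshape(-1,1,3),cv2.Rodrigues(R)[0],t,K,d)[0].reshape(-1,2)
E
python3 - <<'E'
from h import *
import pickle
for n in('scene','top'):
    c=snap(n,n+'0.png'); pickle.dump(c,open(n+'0.pkl','wb'))
    print(n,-c[3].T@c[4],c[1][0,0])
s=env.sense();print(s)
E
```

```text
scene [1202.13507657 1149.57680999 1101.56984831] 515.6460535375786
top [ 371.94512167   -7.9481636  1586.4593758 ] 468.67334431091166
{'time_s': 0.1, 'qpos': array([-6.93846976e+01,  1.79994391e+01, -2.74803644e+00,  6.93410555e+01,
       -3.17186528e-04,  8.99991874e+01]), 'dq': array([ 0.06877902, -0.08315414,  0.21015987, -0.02487274,  0.13294894,
        0.01528987]), 'effort': array([-9.18324804e-04, -5.40767562e+01,  3.40541267e+01,  1.11847007e-02,
        1.03844475e-04, -8.09547544e-06]), 'tcp_pos': array([ 211.0573152 , -561.0593816 ,  210.43168801]), 'tcp_rot': array([[ 9.35960537e-01,  3.52104490e-01, -5.49218624e-04],
       [ 3.52104919e-01, -9.35959422e-01,  1.44426536e-03],
       [-5.51402803e-06, -1.54515796e-03, -9.99998806e-01]]), 'force': array([0.15777609, 0.26948203, 0.33283843]), 'ft_torque': array([-0.00931853, -0.01135247,  0.00213104]), 'opening': 85.30574050025749}
```

View pics/top0.png

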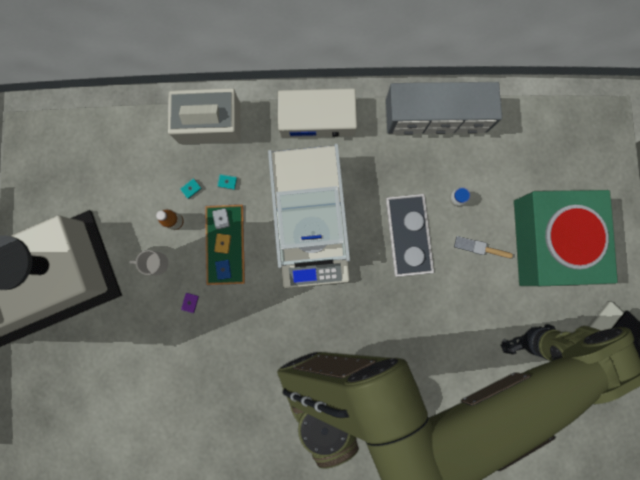

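View pics/scene0.png

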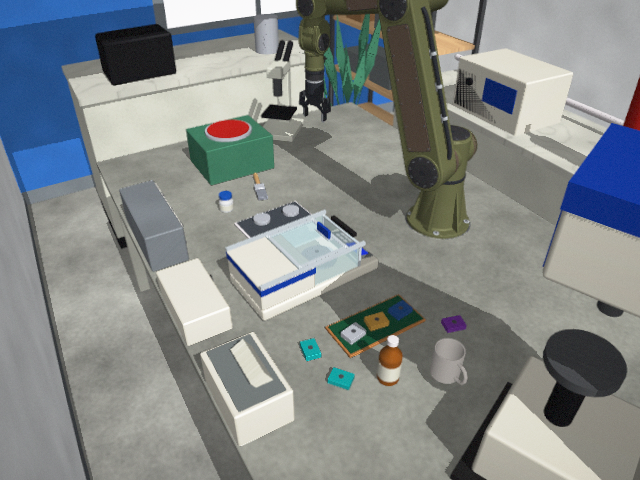

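The top view shows the handle near (312,238), the display facing the robot and the felt board to the left, with steel (220,217), brass (222,243) and blue (222,269). I'll enlarge that area.

```bash
python3 - <<'E'
import cv2
a=cv2.imread('pics/top0.png')[140:290,200:355]
cv2.imwrite('pics/c1.png',cv2.resize(a,None,fx=4,fy=4,interpolation=cv2.INTER_CUBIC)[:600])
E
```

```text
(no output)
```

View pics/c1.png

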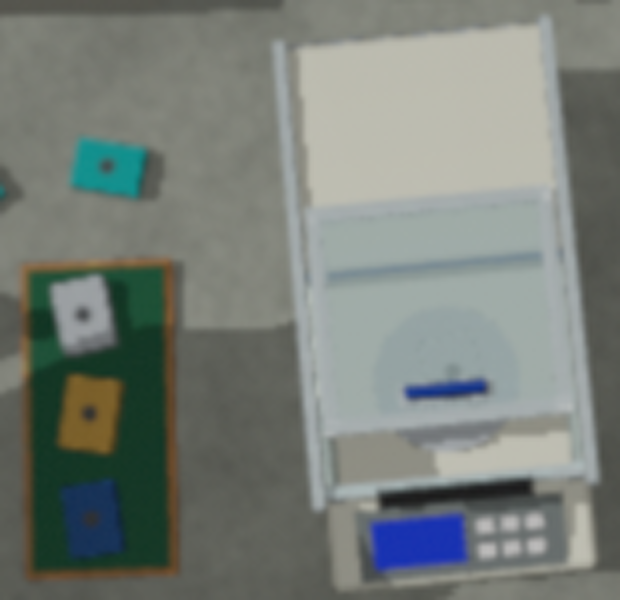

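```bash
python3 - <<'E'
from h import *
import pickle
c=pickle.load(open('top0.pkl','rb'))
f=lambda L:[[200+u/4-.375,140+v/4-.375] for u,v in L]
r=ray(c,f([(279,42),(318,505),(546,18),(592,480)]),146)
print(r.round(0)); d=r[[0,2]].mean(0)-r[[1,3]].mean(0); a=np.degrees(np.arctan2(d[1],d[0])); print('yaw',a, np.hypot(*(r[0]-r[2])[:2]),np.hypot(*d[:2]))
print('handle',ray(c,f([(446,389),(407,393),(487,387)]),173.5).round(1))
print('buffer',ray(c,f([(456,492)]),150).round(1))
print('pan',ray(c,f([(447,378),(452,370)]),[62,80]).round(1))
s=ray(c,f([(50,285),(102,275),(116,338),(64,347),(83,314)]),30);print('steel',s.round(1))
print('brass',ray(c,f([(90,413)]),30).round(1))
b=ray(c,f([(24,265),(172,262),(176,572),(28,574)]),12);print('board',b.round(0))
w=snap('wrist'); print('wristcam in tool', np.array(env.sense()['tcp_rot']).T@(-w[3].T@w[4]-env.sense()['tcp_pos']), np.array(env.sense()['tcp_rot']).T@w[3].T, w[1][0,0])
E
```

```text
[[802. 152. 146.]
 [435. 126. 146.]
 [815. -60. 146.]
 [449. -85. 146.]]
yaw 3.970558920029508 211.92267989435697 366.97818528864565
handle [[519.7  25.3 173.5]
 [517.4  54.9 173.5]
 [520.5  -5.8 173.5]]
buffer [[442.6  19.9 150. ]]
pan [[540.4  26.9  62. ]
 [544.8  22.3  80. ]]
steel [[631.3 361.2  30. ]
 [638.6 316.9  30. ]
 [584.7 305.2  30. ]
 [578.2 349.3  30. ]
 [605.8 333.1  30. ]]
brass [[521.9 327.4  30. ]]
board [[652. 388.  12.]
 [651. 260.  12.]
 [388. 259.  12.]
 [389. 385.  12.]]
wristcam in tool [  71.32798531   -0.96036099 -161.68884166] [[ 1.06826315e-03 -9.60697050e-01 -2.77596896e-01]
 [ 9.99999121e-01  1.24438180e-03 -4.58260576e-04]
 [ 7.85686108e-04 -2.77596163e-01  9.60697535e-01]] 346.98681606141804
```

```bash
cat >> h.py <<'E'
def to(x,y,z,yaw=None):
    s=env.sense();R=np.array(s['tcp_rot']);p=np.array(s['tcp_pos'])
    cy=np.degrees(np.arctan2(R[1,0],R[0,0]))
    print('t',round(s['time_s'],1),'pos',p.round(1),'yaw',cy.round(2),'tilt',R[:,2].round(3),'F',np.round(s['force'],1),'open',round(s['opening'],1),'q6',round(s['qpos'][5],1))
    print(' total offset tool',(R.T@(np.array([x,y,z])-p)).round(1),'turn z', None if yaw is None else round(np.radians(cy-yaw),4))
E
python3 -m handwheel '[{"hand":0,"offset":[0,0,-15],"turn":[0,0,0.1]},{"hand":0,"offset":[0,0,-15],"turn":[0,0,0.1]},{"hand":0,"offset":[0,0,-15],"turn":[0,0,0.09]},{"hand":0,"offset":[0,0,0],"turn":[0,0,0]}]' 40
python3 -c "
from h import *
to(450,20.5,250,4)"
```

```text
time_s: 0.55
tcp_pos: [210.5, -559.7, 254.5]
tcp_rot: [[0.998, 0.059, -0.002], [0.059, -0.998, 0.006], [-0.002, -0.006, -1.0]]
force: [0.9, -0.6, -0.3]
opening: 28.2
t 0.6 pos [ 210.5 -559.7  254.5] yaw 3.4 tilt [-0.002  0.006 -1.   ] F [ 0.9 -0.6 -0.3] open 28.2 q6 107.2
 total offset tool [ 273.4 -564.9    7.4] turn z -0.0105
```

```bash

python3 -m handwheel '[{"hand":0,"offset":[0,0,0],"turn":[0,0,-0.149]},{"hand":0,"offset":[0,0,0],"turn":[0,0,-0.149]},{"hand":0,"offset":[0,0,0],"turn":[0,0,-0.149]},{"hand":0,"offset":[0,0,0],"turn":[0,0,-0.149]},{"hand":0,"offset":[0,0,0],"turn":[0,0,-0.149]},{"hand":0,"offset":[0,0,0],"turn":[0,0,-0.149]},{"hand":0,"offset":[0,0,0],"turn":[0,0,-0.149]},{"hand":0,"offset":[0,0,0],"turn":[0,0,-0.149]},{"hand":0,"offset":[0,0,0],"turn":[0,0,-0.149]},{"hand":0,"offset":[0,0,0],"turn":[0,0,-0.149]}]' >/dev/null
python3 -m handwheel '[{"hand":0,"offset":[0,0,0],"turn":[0,0,-0.149]},{"hand":0,"offset":[0,0,0],"turn":[0,0,-0.149]},{"hand":0,"offset":[0,0,0],"turn":[0,0,-0.149]},{"hand":0,"offset":[0,0,0],"turn":[0,0,-0.149]},{"hand":0,"offset":[0,0,0],"turn":[0,0,-0.149]},{"hand":0,"offset":[0,0,0],"turn":[0,0,-0.149]},{"hand":0,"offset":[0,0,0],"turn":[0,0,-0.149]},{"hand":0,"offset":[0,0,0],"turn":[0,0,-0.149]},{"hand":0,"offset":[0,0,0],"turn":[0,0,-0.149]},{"hand":0,"offset":[0,0,0],"turn":[0,0,-0.149]}]' >/dev/null
python3 -c "
from h import *
to(450,20.5,250,-176)"
```

```text
t 2.5 pos [ 207.4 -551.5  231.4] yaw 175.72 tilt [-0.011  0.029 -1.   ] F [ 0.1  0.3 -0.3] open 0.0 q6 -65.1
 total offset tool [-199.   588.9   -4.5] turn z 6.1387
```

```bash
cat >> h.py <<'E'
from scipy.spatial.transform import Rotation as Ro
def to(x,y,z,yaw):
    s=env.sense();R=np.array(s['tcp_rot']);p=np.array(s['tcp_pos'])
    a=np.radians(yaw);c,n=np.cos(a),np.sin(a)
    G=np.array([[c,n,0],[n,-c,0],[0,0,-1]])
    print('t',round(s['time_s'],1),'pos',p.round(1),'yaw',np.degrees(np.arctan2(R[1,0],R[0,0])).round(2),'tilt',R[:2,2].round(3),'F',np.round(s['force'],1),'open',round(s['opening'],1),'q6',round(s['qpos'][5],1))
    print(' offset',(R.T@(np.array([x,y,z])-p)).round(1),' (after turn',(G.T@(np.array([x,y,z])-p)).round(1),') turn',Ro.from_matrix(R.T@G).as_rotvec().round(4))
E
python3 -c "
from h import *
to(450,20.5,250,-176)"
```

```text
t 2.5 pos [ 207.4 -551.5  231.4] yaw 175.72 tilt [-0.011  0.029] F [ 0.1  0.3 -0.3] open 0.0 q6 -65.1
 offset [-199.   588.9   -4.5]  (after turn [-281.9  553.7  -18.6] ) turn [ 0.0293 -0.011  -0.1446]
```

```bash

python3 -m handwheel '[{"hand":0,"offset":[0,0,-3],"turn":[0.03,-0.01,-0.145]},{"hand":0,"offset":[-20,40,-3],"turn":[0,0,0]},{"hand":0,"offset":[-20,40,-3],"turn":[0,0,0]},{"hand":0,"offset":[-20,40,-3],"turn":[0,0,0]},{"hand":0,"offset":[-20,40,-3],"turn":[0,0,0]},{"hand":0,"offset":[-20,40,-3],"turn":[0,0,0]},{"hand":0,"offset":[-20,40,-3],"turn":[0,0,0]},{"hand":0,"offset":[-20,40,-3],"turn":[0,0,0]},{"hand":0,"offset":[-20,40,-3],"turn":[0,0,0]}]' >/dev/null
python3 -c "
from h import *
to(450,20.5,250,-176)"
```

```text
t 3.5 pos [ 340.2 -209.6  248.6] yaw -175.07 tilt [-0.006  0.007] F [ 1.5 -0.2  0.1] open 0.0 q6 -36.7
 offset [-129.2  219.8   -0.4]  (after turn [-125.6  221.8   -1.4] ) turn [ 0.0078 -0.0054  0.0163]
```

```bash

python3 -m handwheel '[{"hand":0,"offset":[-21,37,-2],"turn":[0.008,-0.005,0.016]},{"hand":0,"offset":[-21,37,-2],"turn":[0,0,0]},{"hand":0,"offset":[-21,37,-2],"turn":[0,0,0]},{"hand":0,"offset":[-21,37,-2],"turn":[0,0,0]},{"hand":0,"offset":[-21,37,-2],"turn":[0,0,0]},{"hand":0,"offset":[-21,37,-2],"turn":[0,0,0]},{"hand":0,"offset":[0,0,0],"turn":[0,0,0]}]' >/dev/null
python3 - <<'E'
from h import *
to(465,21,250,-176)
c=snap('wrist','w1.png')
o=np.array([609.2,31.5]);ex=np.array([.9976,.0692])
for t in (45,): print('handle pred',proj(c,[[*(o+ex*(-135+t)),173.5]]), 'base?',proj(c,[[*(o+ex*-70),80]]))
import pickle;pickle.dump(c,open('w1.pkl','wb'))
E
```

```text
t 4.2 pos [449.7  36.8 256. ] yaw -174.67 tilt [-0.001  0.001] F [-0.4 -0.   0.7] open -0.3 q6 -0.7
 offset [-13.7 -17.2   6. ]  (after turn [-14.1 -16.8   6. ] ) turn [ 0.0009 -0.0014  0.0231]
handle pred [[294.73369881 321.65751296]] base? [[300.51498804 293.81375948]]
```

View pics/w1.png

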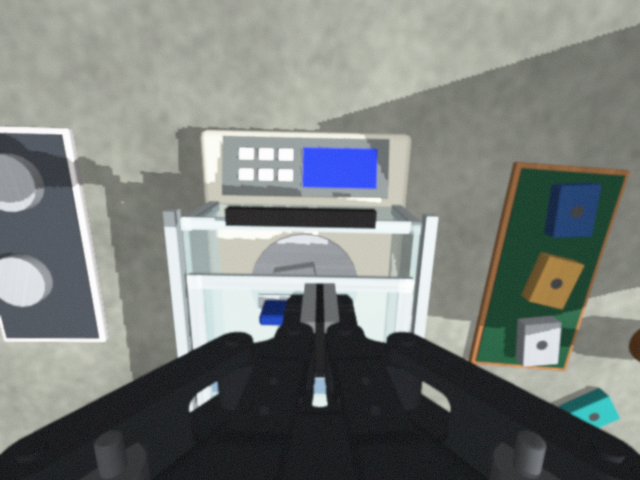

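The wrist view shows the buffer at (227–377, 208–225), the handle's end near (262,315) and an edge of slab_base at (275–315, 270). Next I lower the closed fingers in front of the handle.

```bash

python3 -m handwheel '[{"hand":0,"offset":[-6,-6,6],"turn":[0,0,0.023]},{"hand":0,"offset":[-6,-6,10],"turn":[0,0,0]},{"hand":0,"offset":[-5,-4,20],"turn":[0,0,0]},{"hand":0,"offset":[0,0,20],"turn":[0,0,0]},{"hand":0,"offset":[0,0,18],"turn":[0,0,0]},{"hand":0,"offset":[0,0,6],"turn":[0,0,0]},{"hand":0,"offset":[0,0,0],"turn":[0,0,0]}]' >/dev/null
python3 - <<'E'
from h import *
to(500,24.5,168,-176)
E
```

```text
t 4.9 pos [465.    9.5 167.3] yaw -176.67 tilt [-0.007 -0.003] F [ 0.5 -0.6  0. ] open -0.1 q6 -2.0
 offset [-35.8  13.   -1. ]  (after turn [-35.9  12.6  -0.7] ) turn [-0.0028 -0.0073 -0.0116]
```

```bash

python3 -m handwheel '[{"hand":0,"offset":[-8,4,-1],"turn":[-0.003,-0.007,-0.011]},{"hand":0,"offset":[-8,4,-1],"turn":[0,0,0]},{"hand":0,"offset":[-6,2,-1],"turn":[0,0,0]},{"hand":0,"offset":[-5,0,-1],"turn":[0,0,0]},{"hand":0,"offset":[-5,0,-1],"turn":[0,0,0]},{"hand":0,"offset":[-5,0,-1],"turn":[0,0,0]}]' 
python3 - <<'E'
from h import *
to(634-11,33,168,-176)
E
```

```text
time_s: 5.5
tcp_pos: [506.6, 22.1, 176.7]
tcp_rot: [[-0.998, -0.069, 0.005], [-0.069, 0.998, 0.001], [-0.005, 0.0, -1.0]]
force: [0.3, 0.0, 0.1]
opening: 0.0
t 5.5 pos [506.6  22.1 176.7] yaw -176.04 tilt [0.005 0.001] F [0.3 0.  0.1] open 0.0 q6 -1.5
 offset [-116.8    2.8    9.4]  (after turn [-116.9    2.8    8.7] ) turn [ 0.0003  0.0054 -0.0007]
```

```bash

python3 -m handwheel '[{"hand":0,"offset":[-2,0,4],"turn":[0,0.005,0]},{"hand":0,"offset":[-5,0,3],"turn":[0,0,0]},{"hand":0,"offset":[-7,0,1],"turn":[0,0,0]},{"hand":0,"offset":[-7,0,0],"turn":[0,0,0]},{"hand":0,"offset":[-7,0,0],"turn":[0,0,0]},{"hand":0,"offset":[-7,0,0],"turn":[0,0,0]},{"hand":0,"offset":[-7,0,0],"turn":[0,0,0]},{"hand":0,"offset":[-7,0,0],"turn":[0,0,0]}]' 
python3 - <<'E'
from h import *
to(634-11,33,168,-176)
E
```

```text
time_s: 6.3
tcp_pos: [559.7, 25.8, 167.7]
tcp_rot: [[-0.998, -0.069, -0.001], [-0.069, 0.998, 0.0], [0.001, 0.0, -1.0]]
force: [0.6, -0.3, -0.5]
opening: -0.3
t 6.3 pos [559.7  25.8 167.7] yaw -176.03 tilt [-0.001  0.   ] F [ 0.6 -0.3 -0.5] open -0.3 q6 -1.3
 offset [-63.6   2.8  -0.3]  (after turn [-63.6   2.7  -0.3] ) turn [ 0.0002 -0.0005 -0.0005]
```

```bash

python3 -m handwheel '[{"hand":0,"offset":[-5,0,0],"turn":[0,0,0]},{"hand":0,"offset":[-5,0,0],"turn":[0,0,0]},{"hand":0,"offset":[-5,0,0],"turn":[0,0,0]},{"hand":0,"offset":[-5,0,0],"turn":[0,0,0]},{"hand":0,"offset":[-5,0,0],"turn":[0,0,0]},{"hand":0,"offset":[-5,0,0],"turn":[0,0,0]},{"hand":0,"offset":[-5,0,0],"turn":[0,0,0]},{"hand":0,"offset":[-5,0,0],"turn":[0,0,0]}]'
python3 - <<'E'
from h import *
to(634-11,33,168,-176)
E
```

```text
time_s: 7.1
tcp_pos: [603.4, 28.9, 167.7]
tcp_rot: [[-0.998, -0.069, -0.001], [-0.069, 0.998, 0.0], [0.0, 0.0, -1.0]]
force: [-0.0, 0.5, -0.4]
opening: -0.3
t 7.1 pos [603.4  28.9 167.7] yaw -176.03 tilt [-0.001  0.   ] F [-0.   0.5 -0.4] open -0.3 q6 -1.2
 offset [-19.8   2.8  -0.3]  (after turn [-19.8   2.8  -0.3] ) turn [ 0.0003 -0.0005 -0.0005]
```

```bash

python3 -m handwheel '[{"hand":0,"offset":[-4,0,0],"turn":[0,0,0]},{"hand":0,"offset":[-3,0,0],"turn":[0,0,0]},{"hand":0,"offset":[-3,0,0],"turn":[0,0,0]},{"hand":0,"offset":[-2,0,0],"turn":[0,0,0]}]'
python3 - <<'E'
from h import *
to(634-11,33,168,-176)
c=snap('scene','s1.png')
a=c[0]['pixels'][190:320,215:395]; cv2.imwrite('pics/c2.png',cv2.resize(a,None,fx=4,fy=4,interpolation=cv2.INTER_CUBIC))
E
```

```text
time_s: 7.5
tcp_pos: [616.8, 29.8, 167.6]
tcp_rot: [[-0.998, -0.069, -0.001], [-0.069, 0.998, 0.0], [0.001, 0.0, -1.0]]
force: [-0.1, -0.4, -0.1]
opening: -0.2
t 7.5 pos [616.8  29.8 167.6] yaw -176.03 tilt [-0.001  0.   ] F [-0.1 -0.4 -0.1] open -0.2 q6 -1.2
 offset [-6.4  2.8 -0.4]  (after turn [-6.4  2.8 -0.4] ) turn [ 0.0002 -0.0006 -0.0005]
```

View pics/c2.png

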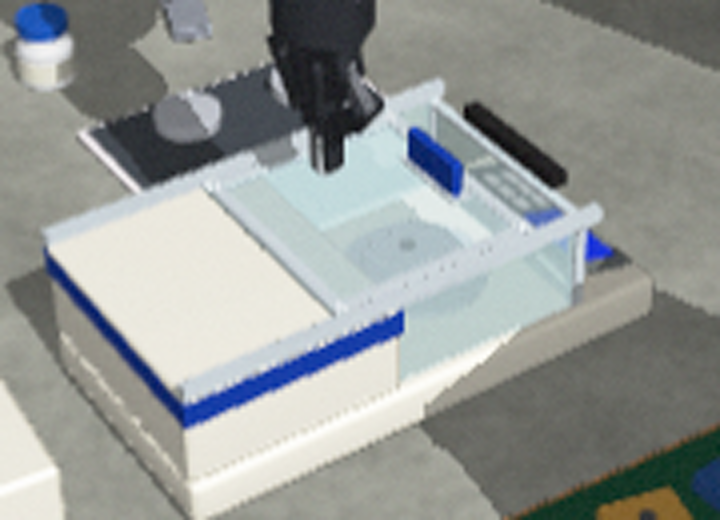

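```bash
python3 - <<'E'
from h import *
c=snap('scene')
f=lambda L:[[215+u/4-.375,190+v/4-.375] for u,v in L]
print('handle top ends, mid',ray(c,f([(412,130),(462,165),(437,147)]),173.5).round(1))
print('fin foot',ray(c,f([(409,160),(460,195)]),141.5).round(1))
print('front frame edge', ray(c,f([(400,112),(470,145),(527,225)]),141.5).round(1))
p=env.sense()['tcp_pos']
q=proj(c,[p,p+[0,0,-14],[519.7,25.3,173.5]]);print(((q-[215,190])*4).round(0))
E
```

```text
handle top ends, mid [[523.7  -4.4 173.5]
 [514.4  55.9 173.5]
 [518.7  25.5 173.5]]
fin foot [[523.7  -9.1 141.5]
 [513.1  51.6 141.5]]
front frame edge [[495.7 -71.8 141.5]
 [470.6  -2.2 141.5]
 [488.9 110.5 141.5]]
[[328. 192.]
 [328. 207.]
 [434. 146.]]
```

```bash
python3 - <<'E'
from h import *
import pickle
c=pickle.load(open('w1.pkl','rb'))
p=np.array([449.7,36.8,256.]);
print('tip at +14,+0,-20',proj(c,[p-[0,0,14],p,p+[0,0,20]]).round(0))
print('handle ends',proj(c,[[520.5,-5.8,173.5],[517.4,54.9,173.5],[520.5,-5.8,141.5]]).round(0))
print('buffer ends',proj(c,[[442.6+4.2,19.9-60,150],[442.6-4.2,19.9+60,150]]).round(0))
c=snap('top','top1.png'); p=env.sense()['tcp_pos']
print(proj(c,[p-[0,0,14],[519.7,25.3,173.5]]))
a=c[0]['pixels'][140:290,230:355]; a=cv2.resize(a,None,fx=4,fy=4,interpolation=cv2.INTER_CUBIC)
b=snap('wrist')[0]['pixels'][180:420,180:420]
cv2.imwrite('pics/c3.png',np.hstack([cv2.resize(a,(500,600)),cv2.resize(cv2.copyMakeBorder(b,0,240,0,0,cv2.BORDER_CONSTANT),(300,600))]))
E
```

```text
tip at +14,+0,-20 [[317. 273.]
 [317. 283.]
 [317. 301.]]
handle ends [[255. 320.]
 [332. 323.]
 [262. 301.]]
buffer ends [[221. 218.]
 [373. 221.]]
[[309.14354938 206.47777925]
 [311.11304866 236.87572278]]
```

View pics/c3.png

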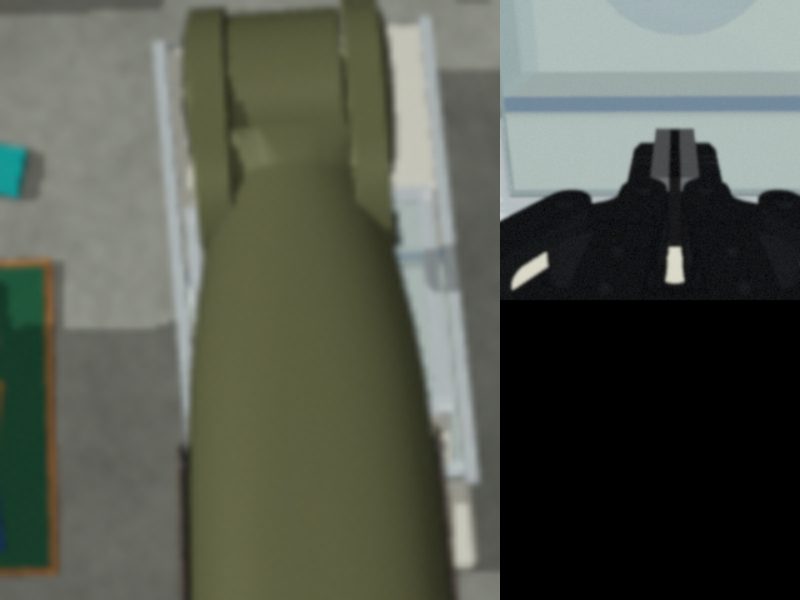

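The fingertips actually end about 19 mm behind the reported TCP when shut: the scene and wrist pictures agree on this. They therefore passed over the handle and the guard hasn't moved. I'll go back and come in about 33 mm lower.

```bash

python3 -m handwheel '[{"hand":0,"offset":[10,0,-2],"turn":[0,0,0]},{"hand":0,"offset":[20,0,-1],"turn":[0,0,0]},{"hand":0,"offset":[25,0,-1],"turn":[0,0,0]},{"hand":0,"offset":[25,0,0],"turn":[0,0,0]},{"hand":0,"offset":[25,0,0],"turn":[0,0,0]},{"hand":0,"offset":[15,0,0],"turn":[0,0,0]},{"hand":0,"offset":[5,0,0],"turn":[0,0,0]},{"hand":0,"offset":[0,0,0],"turn":[0,0,0]}]' >/dev/null
python3 - <<'E'
from h import *
to(472,22,136,-176)
E
```

```text
t 8.5 pos [481.7  20.5 172.3] yaw -176.03 tilt [-0.001  0.   ] F [0.5 1.2 0.6] open 0.1 q6 -1.5
 offset [ 9.5  2.2 36.3]  (after turn [ 9.5  2.2 36.3] ) turn [ 0.0002 -0.0014 -0.0005]
```

```bash

python3 -m handwheel '[{"hand":0,"offset":[4,1,9],"turn":[0,0,0]},{"hand":0,"offset":[2,1,10],"turn":[0,0,0]},{"hand":0,"offset":[0,0,9],"turn":[0,0,0]},{"hand":0,"offset":[0,0,4],"turn":[0,0,0]},{"hand":0,"offset":[0,0,0],"turn":[0,0,0]}]' >/dev/null
python3 - <<'E'
from h import *
to(500,24,136,-176)
E
```

```text
t 9.0 pos [476.6  22.4 136.6] yaw -176.02 tilt [-0.001  0.   ] F [-0.1  0.2 -0.9] open -0.3 q6 -1.3
 offset [-23.4   0.    0.6]  (after turn [-23.4  -0.    0.6] ) turn [ 0.0002 -0.0012 -0.0004]
```

```bash

python3 -m handwheel '[{"hand":0,"offset":[-5,0,0],"turn":[0,0,0]},{"hand":0,"offset":[-5,0,0],"turn":[0,0,0]},{"hand":0,"offset":[-4,0,0],"turn":[0,0,0]},{"hand":0,"offset":[-4,0,0],"turn":[0,0,0]},{"hand":0,"offset":[-4,0,0],"turn":[0,0,0]},{"hand":0,"offset":[-4,0,0],"turn":[0,0,0]},{"hand":0,"offset":[-4,0,0],"turn":[0,0,0]},{"hand":0,"offset":[-4,0,0],"turn":[0,0,0]}]'
python3 - <<'E'
from h import *
to(623,33,136,-176)
E
```

```text
time_s: 9.8
tcp_pos: [513.0, 24.9, 136.9]
tcp_rot: [[-0.998, -0.069, -0.003], [-0.069, 0.998, 0.0], [0.003, 0.0, -1.0]]
force: [-2.8, -0.6, 2.0]
opening: 0.1
t 9.8 pos [513.   24.9 136.9] yaw -176.02 tilt [-0.003  0.   ] F [-2.8 -0.6  2. ] open 0.1 q6 -1.2
 offset [-110.3    0.5    0.5]  (after turn [-110.3    0.4    0.9] ) turn [ 0.0003 -0.0031 -0.0004]
```

```bash

python3 -m handwheel '[{"hand":0,"offset":[-5,0,0],"turn":[0,0,0]},{"hand":0,"offset":[-6,0,0],"turn":[0,0,0]},{"hand":0,"offset":[-7,0,0],"turn":[0,0,0]},{"hand":0,"offset":[-7,0,0],"turn":[0,0,0]},{"hand":0,"offset":[-7,0,0],"turn":[0,0,0]},{"hand":0,"offset":[-7,0,0],"turn":[0,0,0]},{"hand":0,"offset":[-7,0,0],"turn":[0,0,0]},{"hand":0,"offset":[-7,0,0],"turn":[0,0,0]},{"hand":0,"offset":[-7,0,0],"turn":[0,0,0]},{"hand":0,"offset":[-7,0,0],"turn":[0,0,0]}]'
python3 - <<'E'
from h import *
to(623,33,136,-176)
E
```

```text
time_s: 10.8
tcp_pos: [584.9, 30.1, 136.4]
tcp_rot: [[-0.998, -0.069, -0.005], [-0.069, 0.998, 0.0], [0.005, 0.001, -1.0]]
force: [-2.9, 0.2, 1.8]
opening: 0.2
t 10.8 pos [584.9  30.1 136.4] yaw -176.02 tilt [-0.005  0.   ] F [-2.9  0.2  1.8] open 0.2 q6 -1.1
 offset [-38.2   0.3   0.2]  (after turn [-38.2   0.3   0.4] ) turn [ 0.0006 -0.0045 -0.0003]
```

```bash

python3 -m handwheel '[{"hand":0,"offset":[-6,0,0],"turn":[0,-0.004,0]},{"hand":0,"offset":[-6,0,0],"turn":[0,0,0]},{"hand":0,"offset":[-5,0,0],"turn":[0,0,0]},{"hand":0,"offset":[-5,0,0],"turn":[0,0,0]},{"hand":0,"offset":[-4,0,0],"turn":[0,0,0]},{"hand":0,"offset":[-3,0,0],"turn":[0,0,0]},{"hand":0,"offset":[-2,0,0],"turn":[0,0,0]}]'
python3 -m handwheel '[{"hand":0,"offset":[-2,0,0],"turn":[0,0,0]},{"hand":0,"offset":[-2,0,0],"turn":[0,0,0]}]' | grep -E "pos|force"
python3 -m handwheel '[{"hand":0,"offset":[-2,0,0],"turn":[0,0,0]},{"hand":0,"offset":[-2,0,0],"turn":[0,0,0]}]' | grep -E "pos|force"
```

```text
time_s: 11.5
tcp_pos: [619.3, 32.5, 136.2]
tcp_rot: [[-0.998, -0.069, -0.0], [-0.069, 0.998, 0.001], [0.0, 0.001, -1.0]]
force: [-2.8, 0.3, 2.6]
opening: 0.5
tcp_pos: [622.3, 32.8, 136.0]
force: [-10.0, -0.8, 7.9]
tcp_pos: [622.1, 32.7, 136.0]
force: [-9.3, -0.1, 6.9]
```

```bash

python3 -m handwheel '[{"hand":0,"offset":[4,0,0],"turn":[0,0,0]},{"hand":0,"offset":[8,0,-5],"turn":[0,0,0]},{"hand":0,"offset":[3,0,-20],"turn":[0,0,0]},{"hand":0,"offset":[0,0,-25],"turn":[0,0,0]},{"hand":0,"offset":[0,0,-20],"turn":[0,0,0]},{"hand":85,"offset":[0,10,-10],"turn":[0,0,0]},{"hand":85,"offset":[0,30,0],"turn":[0,0,-0.06]},{"hand":85,"offset":[0,40,0],"turn":[0,0,-0.06]},{"hand":85,"offset":[0,40,0],"turn":[0,0,0]},{"hand":85,"offset":[0,40,0],"turn":[0,0,0]}]' >/dev/null
python3 - <<'E'
from h import *
to(606,333,200,-169)
E
```

```text
t 12.9 pos [586.3 191.7 221.2] yaw -169.41 tilt [0.001 0.   ] F [ 1.  -0.1  0.5] open 72.5 q6 7.5
 offset [-45.3 135.2  21.3]  (after turn [-46.3 134.9  21.2] ) turn [ 0.0003  0.0007 -0.0071]
```

```bash

python3 -m handwheel '[{"hand":85,"offset":[-12,37,3],"turn":[0,0,-0.007]},{"hand":85,"offset":[-12,37,4],"turn":[0,0,0]},{"hand":85,"offset":[-12,37,4],"turn":[0,0,0]},{"hand":85,"offset":[-5,10,4],"turn":[0,0,0]},{"hand":85,"offset":[0,0,0],"turn":[0,0,0]}]' >/dev/null
python3 - <<'E'
from h import *
import pickle
to(606,333,150,-169)
c=snap('wrist','w2.png');pickle.dump(c,open('w2.pkl','wb'))
print(proj(c,[[606,333,30]]))
E
```

```text
t 13.4 pos [600.4 332.  205.6] yaw -168.53 tilt [0.003 0.004] F [ 0.4 -1.   0.3] open 85.0 q6 17.4
 offset [-5.4 -0.3 55.6]  (after turn [-5.6 -0.1 55.6] ) turn [0.003  0.0037 0.0081]
[[317.41287106 216.82112245]]
```

View pics/w2.png

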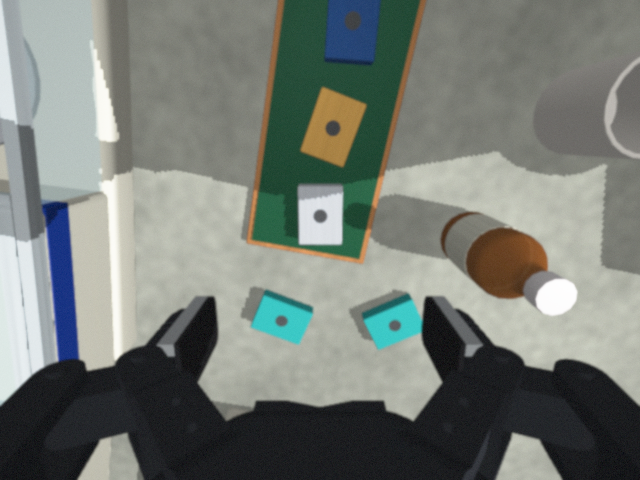

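The slab lies almost square to the tool: its hole is at (320,216), with the left edge running (297,184)–(299,245) and the right edge (342,184)–(343,244).

```bash
python3 - <<'E'
from h import *
import pickle
c=pickle.load(open('w2.pkl','rb'))
r=ray(c,[(320,216),(297.5,190),(299,244.5),(342.5,190),(343.5,243.5),(333,128)],30);print(r.round(1))
d=r[2]-r[1]+r[4]-r[3];print(np.degrees(np.arctan2(d[1],d[0])),np.linalg.norm(r[1]-r[3]))
# refine via enlarged edges
a=c[0]['pixels'][175:255,285:355]; g=cv2.Canny(cv2.GaussianBlur(cv2.cvtColor(a,cv2.COLOR_BGR2GRAY),(3,3),0),60,150)
L=cv2.HoughLinesP(g,1,np.pi/360,15,minLineLength=20,maxLineGap=4)
for l in (L.reshape(-1,4) if L is not None else []): print(l+[285,175,285,175])
x,y,_=r[0]; to(x,y,60,-169)
E
```

```text
[[604.7 335.4  30. ]
 [583.7 308.8  30. ]
 [638.  320.4  30. ]
 [575.  351.6  30. ]
 [627.9 364.5  30. ]
 [520.9 330.5  30. ]]
12.870353637002804 43.73997705780096
[298 198 298 227]
[342 241 342 198]
[285 246 334 253]
[299 244 341 244]
[301 200 343 192]
[299 184 342 185]
t 13.4 pos [600.3 331.3 205.9] yaw -168.57 tilt [0.003 0.004] F [-0.1  0.9  0.1] open 84.7 q6 17.4
 offset [ -4.5   2.6 145.9]  (after turn [ -5.    3.1 145.9] ) turn [0.0031 0.0035 0.0075]
```

```bash

python3 -m handwheel '[{"hand":85,"offset":[-3,2,15],"turn":[0.003,0.003,-0.015]},{"hand":85,"offset":[-2,1,30],"turn":[0,0,0]},{"hand":85,"offset":[0,0,35],"turn":[0,0,0]},{"hand":85,"offset":[0,0,35],"turn":[0,0,0]},{"hand":85,"offset":[0,0,15],"turn":[0,0,0]},{"hand":85,"offset":[0,0,0],"turn":[0,0,0]}]' >/dev/null
python3 - <<'E'
from h import *
to(604.7,335,-5,-167.5)
E
```

```text
t 14.1 pos [606.5 326.7  70.1] yaw -168.04 tilt [ 0.002 -0.002] F [-0.2  0.2 -0.4] open 85.1 q6 16.4
 offset [ 0.2  8.7 75.1]  (after turn [-0.1  8.5 75.1] ) turn [-0.002   0.002  -0.0094]
```

```bash

python3 -m handwheel '[{"hand":85,"offset":[0,5,12],"turn":[-0.002,0.002,-0.009]},{"hand":85,"offset":[0,3,20],"turn":[0,0,0]},{"hand":85,"offset":[0,0,20],"turn":[0,0,0]},{"hand":85,"offset":[0,0,8],"turn":[0,0,0]},{"hand":85,"offset":[0,0,0],"turn":[0,0,0]}]' >/dev/null
python3 - <<'E'
from h import *
import pickle
to(604.7,335,-5,-167.5)
c=snap('wrist','w3.png');pickle.dump(c,open('w3.pkl','wb'))
E
```

```text
t 14.6 pos [607.8 333.2  10.5] yaw -167.63 tilt [0.004 0.003] F [-0.5 -0.  -0.3] open 85.1 q6 16.4
 offset [ 2.7  2.4 15.5]  (after turn [ 2.6  2.4 15.5] ) turn [ 0.0017  0.0047 -0.0023]
```

View pics/w3.png

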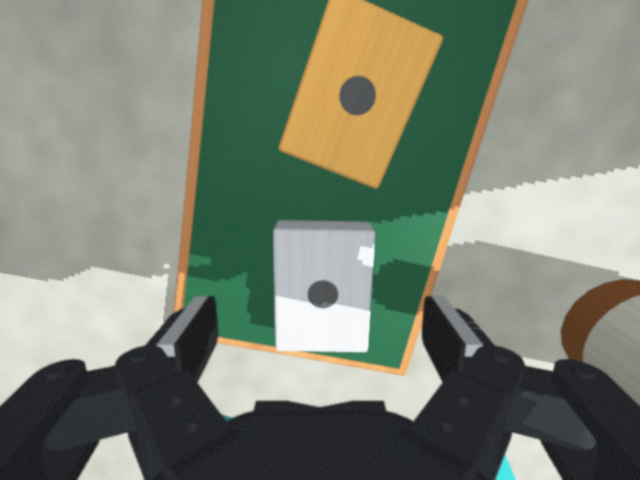

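The slab is between the open jaws and square to them: hole (323,294), edges at x 274 and 372. I'll work out the remaining centring.

```bash
python3 - <<'E'
from h import *
import pickle
c=pickle.load(open('w3.pkl','rb'))
r=ray(c,[(323,294),(274,230),(275,352),(374,230),(369,352)],30);print(r.round(1))
d=r[2]-r[1]+r[4]-r[3];a=np.degrees(np.arctan2(d[1],d[0]));print(a,r[1:].mean(0))
m=r[1:].mean(0);to(m[0],m[1],-6,a-180)
E
```

```text
[[604.  335.2  30. ]
 [579.5 308.5  30. ]
 [638.  319.6  30. ]
 [570.5 349.8  30. ]
 [628.5 362.8  30. ]]
11.73976829791961 [604.10979774 335.17396678  30.        ]
t 14.6 pos [608.1 333.3  11.1] yaw -167.63 tilt [0.005 0.003] F [-0.7 -0.6  0.1] open 84.9 q6 16.4
 offset [ 3.6  2.6 17.1]  (after turn [ 3.5  2.6 17.1] ) turn [0.0018 0.0053 0.011 ]
```

```bash

python3 -m handwheel '[{"hand":85,"offset":[2,1,6],"turn":[0.002,0.005,0.01]},{"hand":85,"offset":[1,1,6],"turn":[0,0,0]},{"hand":85,"offset":[0,0,3],"turn":[0,0,0]},{"hand":85,"offset":[0,0,0],"turn":[0,0,0]}]' >/dev/null
python3 -m handwheel '[{"hand":60,"offset":[0,0,0],"turn":[0,0,0]},{"hand":50,"offset":[0,0,0],"turn":[0,0,0]},{"hand":50,"offset":[0,0,0],"turn":[0,0,0]}]' 30
python3 - <<'E'
from h import *
to(604.1,335.2,-8,-168.2)
E
```

```text
time_s: 15.3
tcp_pos: [607.1, 336.3, -1.0]
tcp_rot: [[-0.979, -0.204, 0.005], [-0.204, 0.979, 0.003], [-0.006, 0.002, -1.0]]
force: [0.3, 0.1, 0.0]
opening: 50.0
t 15.3 pos [607.1 336.3  -1. ] yaw -168.24 tilt [0.005 0.003] F [0.3 0.1 0. ] open 50.0 q6 17.2
 offset [ 3.2 -0.5  7. ]  (after turn [ 3.2 -0.5  7. ] ) turn [ 0.0015  0.0056 -0.0006]
```

```bash

python3 -m handwheel '[{"hand":50,"offset":[2,0,3],"turn":[0.002,0.005,0]},{"hand":50,"offset":[1,0,3],"turn":[0,0,0]},{"hand":50,"offset":[0,0,1],"turn":[0,0,0]}]' | grep -E "pos|force"
python3 -m handwheel '[{"hand":40,"offset":[0,0,0],"turn":[0,0,0]},{"hand":40,"offset":[0,0,0],"turn":[0,0,0]},{"hand":40,"offset":[0,0,0],"turn":[0,0,0]},{"hand":40,"offset":[0,0,0],"turn":[0,0,0]},{"hand":40,"offset":[0,0,0],"turn":[0,0,0]}]' 50
python3 - <<'E'
from h import *
to(604.1,335.2,-8,-168.2)
E
```

```text
tcp_pos: [604.3, 335.8, -8.1]
force: [0.3, 0.3, -0.1]
time_s: 16.1
tcp_pos: [604.4, 335.7, -8.0]
tcp_rot: [[-0.979, -0.204, 0.001], [-0.204, 0.979, -0.0], [-0.001, -0.001, -1.0]]
force: [0.3, -0.7, 0.8]
opening: 43.0
t 16.1 pos [604.4 335.7  -8. ] yaw -168.24 tilt [ 0.001 -0.   ] F [ 0.3 -0.7  0.8] open 43.0 q6 17.3
 offset [ 0.4 -0.4  0. ]  (after turn [ 0.4 -0.4  0. ] ) turn [-0.0007  0.0011 -0.0007]
```

```bash

python3 -m handwheel '[{"hand":40,"offset":[0,0,-5],"turn":[0,0,0]},{"hand":40,"offset":[0,0,-15],"turn":[0,0,0]},{"hand":40,"offset":[0,0,-30],"turn":[0,0,0]},{"hand":40,"offset":[0,0,-35],"turn":[0,0,0]},{"hand":40,"offset":[0,0,-35],"turn":[0,0,0]},{"hand":40,"offset":[0,0,-35],"turn":[0,0,0]},{"hand":40,"offset":[0,0,-20],"turn":[0,0,0]},{"hand":40,"offset":[0,0,-5],"turn":[0,0,0]},{"hand":40,"offset":[0,0,0],"turn":[0,0,0.07]},{"hand":40,"offset":[0,0,0],"turn":[0,0,0.065]}]' 70 >/dev/null
python3 - <<'E'
from h import *
to(620,33,195,-176)
E
```

```text
t 17.1 pos [600.5 334.1 181.5] yaw -176.21 tilt [-0.005 -0.003] F [ 0.   0.  -3.8] open 42.3 q6 25.3
 offset [   0.5 -301.8  -12.7]  (after turn [   1.6 -301.7  -13.5] ) turn [-0.0027 -0.0053 -0.0037]
```

```bash

python3 -m handwheel '[{"hand":40,"offset":[0,-15,-3],"turn":[-0.003,-0.005,0]},{"hand":40,"offset":[0,-30,-3],"turn":[0,0,0]},{"hand":40,"offset":[0,-35,-2],"turn":[0,0,0]},{"hand":40,"offset":[0,-35,-2],"turn":[0,0,0]},{"hand":40,"offset":[0,-35,-2],"turn":[0,0,0]},{"hand":40,"offset":[0,-35,-2],"turn":[0,0,0]},{"hand":40,"offset":[0,-35,-2],"turn":[0,0,0]},{"hand":40,"offset":[0,-30,-2],"turn":[0,0,0]},{"hand":40,"offset":[0,-20,-2],"turn":[0,0,0]},{"hand":40,"offset":[0,-5,0],"turn":[0,0,0]}]' >/dev/null
python3 -m handwheel '[{"hand":40,"offset":[0,0,0],"turn":[0,0,0]}]' >/dev/null
python3 - <<'E'
from h import *
import pickle
to(540,27,150,-176)
c=snap('wrist','w4.png');pickle.dump(c,open('w4.pkl','wb'))
print(proj(c,[[540,27,80]]))
E
```

```text
t 18.2 pos [611.6  41.3 195.3] yaw -175.75 tilt [-0.013 -0.006] F [-0.   0.1 -3.1] open 42.2 q6 -0.2
 offset [71.9 -8.7 46.3]  (after turn [72.5 -9.3 45.3] ) turn [-0.0049 -0.0132  0.0044]
[[306.81459486 137.0074659 ]]
```

View pics/w4.png

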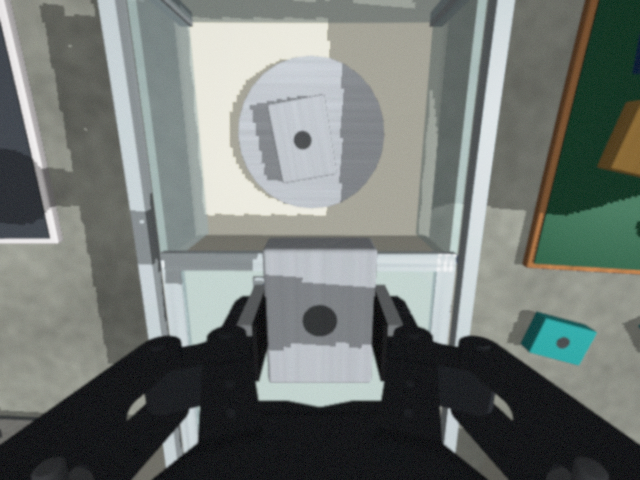

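Slab_base is in clear view: hole (302,140), turned about 10° in the image. The held slab's hole is at (320,321). I'll enlarge both for their corners.

```bash
python3 - <<'E'
import cv2,numpy as np
a=cv2.imread('pics/w4.png')
b=cv2.resize(a[85:190,260:345],(408,504),interpolation=cv2.INTER_CUBIC)  #4.8x
d=cv2.resize(a[230:395,255:385],(390,495),interpolation=cv2.INTER_CUBIC) #3x
b=cv2.createCLAHE(3,(4,4)).apply(cv2.cvtColor(b,cv2.COLOR_BGR2GRAY));d=cv2.cvtColor(d,cv2.COLOR_BGR2GRAY)
d=cv2.copyMakeBorder(d,0,9,0,0,cv2.BORDER_CONSTANT)
cv2.imwrite('pics/c4.png',np.hstack([b,d]))
E
```

```text
(no output)
```

View pics/c4.png

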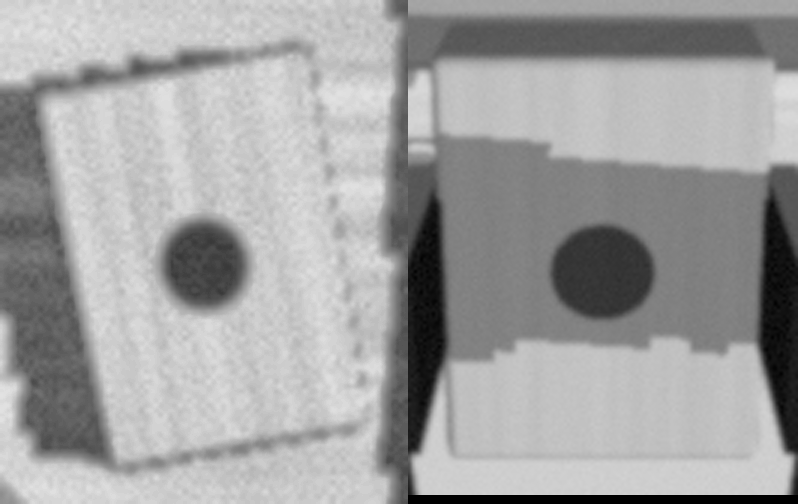

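```bash
cat > fit.py <<'E'
from h import *
import pickle
from scipy.optimize import least_squares
c=pickle.load(open('w4.pkl','rb'))
B=np.array([(40,92),(308,46),(362,425),(117,466),(205,264)],float)/4.8+[260,85]-.4
H=np.array([(28,60),(364,60),(349,457),(44,457),(195,272)],float)/3+[255,230]-.33
# image TL,TR,BR,BL ; tool x up in image (-x world); world +y to the right
L=np.array([(-30,-22),(-30,22),(30,22),(30,-22),(0,0)],float)
def model(x,y,z,a): 
    q=np.radians(a);R2=np.array([[np.cos(q),-np.sin(q)],[np.sin(q),np.cos(q)]])
    return np.c_[L@R2.T+[x,y],np.full(5,z)]
fb=least_squares(lambda p:(proj(c,model(p[0],p[1],80,p[2]))-B).ravel(),[540,27,4],loss='soft_l1')
fbz=least_squares(lambda p:(proj(c,model(*p))-B).ravel(),[540,27,80,4],loss='soft_l1')
print('base',fb.x.round(2),fb.fun.round(1),'\nfree z',fbz.x.round(1))
T=np.array([611.6,41.3,195.3])
R=np.array(env.sense()['tcp_rot'])
# held: in tool frame, nominal orientation (tool y -> world y; tool x -> -x)
def held(p):
    m=model(0,0,0,p[3]); X=T+(np.c_[-m[:,0],m[:,1],np.zeros(5)]+[p[0],p[1],p[2]])@R.T
    return X
fh=least_squares(lambda p:(proj(c,held(p))-H).ravel(),[0,0,-38,0],loss='soft_l1')
print('held in tool',fh.x.round(2),fh.fun.round(1))
X=held(fh.x); print('held world ctr',X[4].round(1)); d=X[3]-X[0]+X[2]-X[1]; print('held yaw',np.degrees(np.arctan2(d[1],d[0])))
to(*fb.x[:2],150,-176)
E
python3 fit.py
```

```text
base [542.15  23.88  13.94] [-1.5 -0.4  0.7 -1.4  1.8  0.7 -1.8  1.5  0.3  0. ] 
free z [542.   23.4  70.6  13.6]
held in tool [ -1.29   1.47 -34.12   0.1 ] [-1.   0.5  0.8  0.4 -0.2 -0.2 -0.1 -0.1  0.3 -0.7]
held world ctr [613.2  43.1 229.4]
held yaw 4.381090214293084
t 18.2 pos [611.6  41.7 195.3] yaw -175.72 tilt [-0.013 -0.006] F [-0.7 -1.5 -3.9] open 42.8 q6 -0.2
 offset [ 70.  -12.4  46.3]  (after turn [ 70.5 -13.   45.3] ) turn [-0.0049 -0.0134  0.0049]
```

```bash

python3 -m handwheel '[{"hand":40,"offset":[10,-3,0],"turn":[-0.005,-0.013,-0.05]},{"hand":40,"offset":[20,-3,0],"turn":[0,0,-0.05]},{"hand":40,"offset":[20,0,0],"turn":[0,0,-0.05]},{"hand":40,"offset":[12,0,0],"turn":[0,0,-0.015]},{"hand":40,"offset":[3,0,5],"turn":[0,0,0]},{"hand":40,"offset":[0,0,15],"turn":[0,0,0]},{"hand":40,"offset":[0,0,10],"turn":[0,0,0]},{"hand":40,"offset":[0,0,0],"turn":[0,0,0]}]' >/dev/null
python3 - <<'E'
from h import *
to(541.2,22.1,110,-166.3)
E
```

```text
t 19.1 pos [545.   33.3 161.8] yaw -165.21 tilt [-0.002  0.004] F [-0.6  0.5 -2.9] open 42.5 q6 -11.4
 offset [  6.5 -10.1  51.8]  (after turn [  6.4 -10.   51.8] ) turn [ 0.0042 -0.0006  0.019 ]
```

```bash

python3 -m handwheel '[{"hand":40,"offset":[3,-5,0],"turn":[0.004,-0.001,0.018]},{"hand":40,"offset":[2,-3,0],"turn":[0,0,0]},{"hand":40,"offset":[1,-1,8],"turn":[0,0,0]},{"hand":40,"offset":[0,0,18],"turn":[0,0,0]},{"hand":40,"offset":[0,0,18],"turn":[0,0,0]},{"hand":40,"offset":[0,0,8],"turn":[0,0,0]},{"hand":40,"offset":[0,0,0],"turn":[0,0,0]}]' >/dev/null
python3 - <<'E'
from h import *
to(541.2,22.1,72,-166.3)
E
```

```text
t 19.8 pos [543.7  22.1 108.8] yaw -166.36 tilt [0.004 0.   ] F [-0.5 -0.5 -3.5] open 42.5 q6 -11.3
 offset [ 2.6  0.6 36.8]  (after turn [ 2.5  0.6 36.8] ) turn [-0.0009  0.0041 -0.0011]
```

```bash

python3 -m handwheel '[{"hand":40,"offset":[1,0,5],"turn":[0,0.004,-0.001]},{"hand":40,"offset":[1,0,10],"turn":[0,0,0]},{"hand":40,"offset":[0,0,10],"turn":[0,0,0]},{"hand":40,"offset":[0,0,5],"turn":[0,0,0]},{"hand":40,"offset":[0,0,0],"turn":[0,0,0]}]' >/dev/null
python3 - <<'E'
from h import *
import pickle
to(541.2,22.1,60,-166.3)
c=snap('wrist','w5.png');pickle.dump(c,open('w5.pkl','wb'))
a=c[0]['pixels'][160:400,190:450]; cv2.imwrite('pics/c5.png',cv2.resize(a,None,fx=2.5,fy=2.5,interpolation=cv2.INTER_CUBIC))
E
```

```text
t 20.2 pos [543.   21.5  77.9] yaw -166.31 tilt [ 0.003 -0.001] F [-1.  -0.  -4.4] open 42.0 q6 -11.4
 offset [ 1.6  1.1 17.9]  (after turn [ 1.6  1.  17.9] ) turn [-0.0014  0.0023 -0.0003]
```

View pics/c5.png

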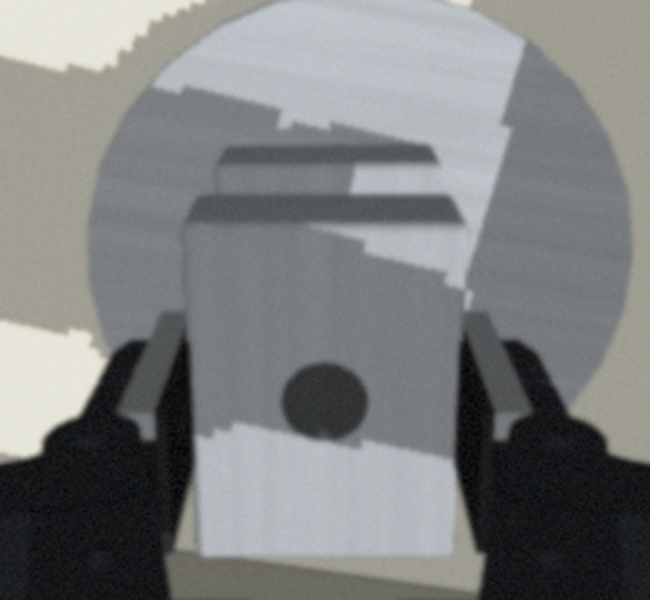

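The two slabs are parallel. Base front-top edge: (217,163)–(439,163). Held slab: bottom front edge (205,196)–(447,196), top front edge (184,222)–(464,222). I'll work out the remaining offset.

```bash
python3 - <<'E'
from h import *
import pickle
c=pickle.load(open('w5.pkl','rb'))
f=lambda L:[[190+u/2.5-.3,160+v/2.5-.3] for u,v in L]
z=env.sense()['tcp_pos'][2]; R=np.array(env.sense()['tcp_rot'])
for n,L,zz in(('base top',[(217,163.5),(439,163)],80),('base bot',[(224,146),(431,146)],62),('held bot',[(206,196),(447,196)],z+20),('held top',[(184,222),(464,222)],z+38)):
    r=ray(c,f(L),zz); d=r[1]-r[0]; t=(r.mean(0)-env.sense()['tcp_pos'])@R
    print(n,'len',np.linalg.norm(d).round(1),'ang',np.degrees(np.arctan2(-d[0],d[1])).round(2),'tool xy',t.round(1))
E
```

```text
base top len 42.0 ang 13.89 tool xy [30.8  1.8 -1.9]
base bot len 43.4 ang 13.76 tool xy [30.   1.8 16.1]
held bot len 40.9 ang 13.76 tool xy [ 29.6   1.5 -20.1]
held top len 41.8 ang 13.76 tool xy [ 30.7   1.1 -38.1]
```

```bash

python3 -m handwheel '[{"hand":40,"offset":[0.3,0.5,2],"turn":[-0.001,0.002,0]},{"hand":40,"offset":[0,0,3],"turn":[0,0,0]},{"hand":40,"offset":[0,0,3],"turn":[0,0,0]},{"hand":40,"offset":[0,0,2],"turn":[0,0,0]},{"hand":40,"offset":[0,0,0],"turn":[0,0,0]}]' >/dev/null
python3 -c "
from h import *
to(542.6,21.9,60,-166.31)"
```

```text
t 20.8 pos [543.7  22.1  68.3] yaw -166.31 tilt [ 0.002 -0.   ] F [ 0.2 -0.2 -3. ] open 42.1 q6 -11.4
 offset [1.1 0.1 8.3]  (after turn [1.1 0.1 8.3] ) turn [-0.0006  0.0021  0.0001]
```

```bash

python3 -m handwheel '[{"hand":40,"offset":[0.8,0,2],"turn":[0,0.002,0]},{"hand":40,"offset":[0.5,0,2],"turn":[0,0,0]},{"hand":40,"offset":[0.3,0,1],"turn":[0,0,0]},{"hand":40,"offset":[0,0,0],"turn":[0,0,0]}]' >/dev/null
python3 -c "
from h import *
to(542.6,21.9,60,-166.31)"
```

```text
t 21.2 pos [542.1  21.6  63. ] yaw -166.31 tilt [ 0.    -0.001] F [-0.   0.7 -3.1] open 42.2 q6 -11.4
 offset [-0.6  0.1  3. ]  (after turn [-0.6  0.1  3. ] ) turn [-0.0007  0.0001  0.    ]
```

```bash

python3 -m handwheel '[{"hand":40,"offset":[-0.3,0.1,1],"turn":[0,0,0]},{"hand":40,"offset":[0,0,0.8],"turn":[0,0,0]}]' | grep -E "pos|force"
python3 -m handwheel '[{"hand":40,"offset":[0,0,0.5],"turn":[0,0,0]},{"hand":40,"offset":[0,0,0.5],"turn":[0,0,0]}]' | grep -E "pos|force"
python3 -m handwheel '[{"hand":40,"offset":[0,0,0.5],"turn":[0,0,0]}]' | grep -E "pos|force"
python3 -c "
from h import *
to(542.6,21.9,60,-166.31)"
```

```text
tcp_pos: [542.5, 21.8, 61.2]
force: [-0.8, 1.2, -2.6]
tcp_pos: [542.5, 21.8, 60.2]
force: [-0.4, 0.1, -3.4]
tcp_pos: [542.6, 21.8, 60.1]
force: [-3.0, 0.0, 5.2]
t 21.7 pos [542.6  21.8  60.1] yaw -166.31 tilt [ 0.001 -0.001] F [-3.   0.   5.2] open 42.2 q6 -11.4
 offset [-0.   0.1  0.1]  (after turn [-0.   0.1  0.1] ) turn [-0.0008  0.0007  0.    ]
```

```bash

python3 -m handwheel '[{"hand":40,"offset":[0,0,0],"turn":[0,0,0]},{"hand":40,"offset":[0,0,0],"turn":[0,0,0]}]' 20| grep -E "pos|force|open"
python3 -m handwheel '[{"hand":44,"offset":[0,0,0],"turn":[0,0,0]},{"hand":46,"offset":[0,0,0],"turn":[0,0,0]},{"hand":50,"offset":[0,0,0],"turn":[0,0,0]},{"hand":58,"offset":[0,0,0],"turn":[0,0,0]},{"hand":60,"offset":[0,0,0],"turn":[0,0,0]}]'| grep -E "pos|force|open"
python3 -m handwheel '[{"hand":60,"offset":[0,0,-3],"turn":[0,0,0]},{"hand":60,"offset":[0,0,-8],"turn":[0,0,0]},{"hand":60,"offset":[0,0,-10],"turn":[0,0,0]},{"hand":60,"offset":[0,0,-15],"turn":[0,0,0]},{"hand":60,"offset":[0,0,-20],"turn":[0,0,0]},{"hand":60,"offset":[0,0,-20],"turn":[0,0,0]},{"hand":60,"offset":[0,0,-20],"turn":[0,0,0]},{"hand":60,"offset":[0,0,-20],"turn":[0,0,0]},{"hand":60,"offset":[0,0,-5],"turn":[0,0,0]}]'| grep -E "pos|force|open"
python3 - <<'E'
from h import *
import pickle
to(639,33,195,-176)
c=snap('wrist','w6.png');pickle.dump(c,open('w6.pkl','wb'))
print(proj(c,[[542,24,98]]))
a=c[0]['pixels'][130:330,190:450]; cv2.imwrite('pics/c6.png',cv2.resize(a,None,fx=3,fy=3,interpolation=cv2.INTER_CUBIC))
E
```

```text
tcp_pos: [542.8, 21.8, 60.2]
force: [0.0, 0.0, -3.1]
opening: 42.4
tcp_pos: [544.4, 21.9, 61.3]
force: [-0.1, 0.1, -0.2]
opening: 60.1
tcp_pos: [544.0, 22.0, 192.5]
force: [0.6, -0.3, -0.4]
opening: 60.5
t 23.3 pos [544.   22.  192.5] yaw -166.31 tilt [ 0.007 -0.   ] F [ 0.6 -0.3 -0.4] open 60.5 q6 -11.4
 offset [-94.9 -11.8  -1.9]  (after turn [-95.6   4.4  -2.5] ) turn [-0.0014  0.0066  0.1691]
[[321.26685146 230.88805125]]
```

View pics/c6.png

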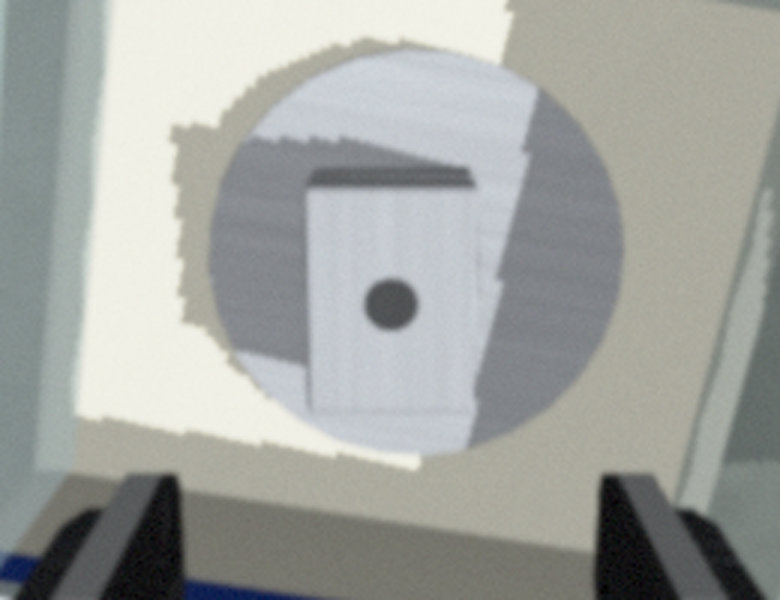

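The stack looks flush. The front faces run on from each other without a step, (307,187)–(475,187) at the top edge down to (316,168)–(467,168) at the bottom. Next I go over the handle to its far side with the fingers closed.

```bash

python3 -m handwheel '[{"hand":0,"offset":[-10,0,-3],"turn":[0,0.007,0.07]},{"hand":0,"offset":[-20,0,0],"turn":[0,0,0.07]},{"hand":0,"offset":[-25,0,0],"turn":[0,0,0.03]},{"hand":0,"offset":[-25,1,0],"turn":[0,0,0]},{"hand":0,"offset":[-25,1,0],"turn":[0,0,0]},{"hand":0,"offset":[-20,1,0],"turn":[0,0,0]},{"hand":0,"offset":[-8,1,0],"turn":[0,0,0]},{"hand":0,"offset":[0,0,0],"turn":[0,0,0]}]' 40 >/dev/null
python3 -c "
from h import *
to(680,36.5,136,-176)"
```

```text
t 24.1 pos [676.5  39.2 189.3] yaw -176.48 tilt [-0.008 -0.002] F [ 0.9  0.3 -0.4] open 0.1 q6 -0.2
 offset [-3.8 -2.8 53.3]  (after turn [-3.3 -3.  53.3] ) turn [-0.0018 -0.0081 -0.0083]
```

```bash

python3 -m handwheel '[{"hand":0,"offset":[-3,-2,6],"turn":[-0.002,-0.008,-0.008]},{"hand":0,"offset":[-1,0,14],"turn":[0,0,0]},{"hand":0,"offset":[0,0,16],"turn":[0,0,0]},{"hand":0,"offset":[0,0,8],"turn":[0,0,0]},{"hand":0,"offset":[0,0,0],"turn":[0,0,0]}]' >/dev/null
python3 -c "
from h import *
to(656,35,136,-176)"
```

```text
t 24.6 pos [676.3  36.6 140.7] yaw -176.0 tilt [-0.003  0.   ] F [ 1.  -0.6  0.3] open 0.2 q6 -0.9
 offset [20.3 -0.2  4.8]  (after turn [20.3 -0.2  4.7] ) turn [ 0.0004 -0.0033  0.0001]
```

```bash

python3 -m handwheel '[{"hand":0,"offset":[4,0,2],"turn":[0,-0.003,0]},{"hand":0,"offset":[4,0,1],"turn":[0,0,0]},{"hand":0,"offset":[4,0,0],"turn":[0,0,0]},{"hand":0,"offset":[4,0,0],"turn":[0,0,0]},{"hand":0,"offset":[4,0,0],"turn":[0,0,0]},{"hand":0,"offset":[5,0,0],"turn":[0,0,0]},{"hand":0,"offset":[6,0,0],"turn":[0,0,0]},{"hand":0,"offset":[6,0,0],"turn":[0,0,0]},{"hand":0,"offset":[6,0,0],"turn":[0,0,0]},{"hand":0,"offset":[6,0,0],"turn":[0,0,0]}]' >/dev/null
python3 -c "
from h import *
to(489,24.5,136,-176)"
```

```text
t 25.6 pos [626.5  33.1 140.1] yaw -175.99 tilt [0.008 0.001] F [ 2.1 -0.4 -1.7] open 0.4 q6 -1.0
 offset [137.8   1.1   3. ]  (after turn [137.8   1.    4.1] ) turn [0.0002 0.0078 0.0001]
```

```bash

python3 -m handwheel '[{"hand":0,"offset":[6,0,1],"turn":[0,0.008,0]},{"hand":0,"offset":[6,0,1],"turn":[0,0,0]},{"hand":0,"offset":[6,0,1],"turn":[0,0,0]},{"hand":0,"offset":[6,0,0],"turn":[0,0,0]},{"hand":0,"offset":[6,0,0],"turn":[0,0,0]},{"hand":0,"offset":[6,0,0],"turn":[0,0,0]},{"hand":0,"offset":[6,0,0],"turn":[0,0,0]},{"hand":0,"offset":[6,0,0],"turn":[0,0,0]},{"hand":0,"offset":[6,0,0],"turn":[0,0,0]},{"hand":0,"offset":[6,0,0],"turn":[0,0,0]}]' >/dev/null
python3 -c "
from h import *
to(489,24.5,136,-176)"
```

```text
t 26.6 pos [562.8  28.4 138.5] yaw -176.0 tilt [0.003 0.   ] F [ 3.2 -0.9  0.6] open 0.2 q6 -1.1
 offset [73.9  1.3  2.3]  (after turn [73.9  1.3  2.5] ) turn [-0.0002  0.003   0.0001]
```

```bash

python3 -m handwheel '[{"hand":0,"offset":[6,0,1],"turn":[0,0.003,0]},{"hand":0,"offset":[6,0,0],"turn":[0,0,0]},{"hand":0,"offset":[6,0,0],"turn":[0,0,0]},{"hand":0,"offset":[6,0,0],"turn":[0,0,0]},{"hand":0,"offset":[5,0,0],"turn":[0,0,0]},{"hand":0,"offset":[5,0,0],"turn":[0,0,0]},{"hand":0,"offset":[5,0,0],"turn":[0,0,0]},{"hand":0,"offset":[4,0,0],"turn":[0,0,0]},{"hand":0,"offset":[3,0,0],"turn":[0,0,0]},{"hand":0,"offset":[2,0,0],"turn":[0,0,0]}]' >/dev/null
python3 -c "
from h import *
to(489,24.5,136,-176)"
```

```text
t 27.6 pos [510.1  24.6 137.6] yaw -176.0 tilt [-0. -0.] F [ 2.8 -0.2  0.4] open 0.2 q6 -1.2
 offset [21.1  1.3  1.6]  (after turn [21.1  1.3  1.6] ) turn [-0.0004 -0.0001  0.    ]
```

Now slowly: 2 mm steps, checking the force.

```bash

python3 -m handwheel '[{"hand":0,"offset":[2,0,0],"turn":[0,0,0]},{"hand":0,"offset":[2,0,0],"turn":[0,0,0]},{"hand":0,"offset":[2,0,0],"turn":[0,0,0]},{"hand":0,"offset":[2,0,0],"turn":[0,0,0]},{"hand":0,"offset":[2,0,0],"turn":[0,0,0]}]' | grep -E "pos|force"
python3 -m handwheel '[{"hand":0,"offset":[1.5,0,0],"turn":[0,0,0]},{"hand":0,"offset":[1.5,0,0],"turn":[0,0,0]}]' | grep -E "pos|force"
python3 -m handwheel '[{"hand":0,"offset":[1.5,0,0],"turn":[0,0,0]},{"hand":0,"offset":[1.5,0,0],"turn":[0,0,0]}]' | grep -E "pos|force"
```

```text
tcp_pos: [499.6, 23.9, 137.6]
force: [2.8, -0.3, 0.6]
tcp_pos: [496.3, 23.6, 137.6]
force: [2.2, -1.6, 1.6]
tcp_pos: [493.1, 23.4, 137.6]
force: [2.4, -0.1, 1.4]
```

```bash

for i in 1; do python3 -m handwheel '[{"hand":0,"offset":[1.5,0,0],"turn":[0,0,0]},{"hand":0,"offset":[1.5,0,0],"turn":[0,0,0]}]' | grep -E "pos|force"; done
python3 -m handwheel '[{"hand":0,"offset":[1.5,0,0],"turn":[0,0,0]}]' | grep -E "pos|force"
python3 -m handwheel '[{"hand":0,"offset":[1.5,0,0],"turn":[0,0,0]}]' | grep -E "pos|force"
python3 -m handwheel '[{"hand":0,"offset":[1.5,0,0],"turn":[0,0,0]}]' | grep -E "pos|force"
python3 -m handwheel '[{"hand":0,"offset":[1.5,0,0],"turn":[0,0,0]}]' | grep -E "pos|force"
```

```text
tcp_pos: [489.8, 23.1, 137.6]
force: [2.6, 0.1, 1.5]
tcp_pos: [489.6, 23.1, 137.7]
force: [10.9, -0.2, -7.3]
tcp_pos: [489.7, 23.1, 137.7]
force: [9.0, -0.3, -5.6]
tcp_pos: [489.8, 23.1, 137.7]
force: [9.0, 0.8, -4.2]
tcp_pos: [489.9, 23.1, 137.8]
force: [6.8, 0.1, -4.4]
```

```bash

python3 -m handwheel '[{"hand":0,"offset":[2.4,0,0],"turn":[0,0,0]}]' | grep -E "pos|force"
python3 -m handwheel '[{"hand":0,"offset":[2.6,0,0],"turn":[0,0,0]}]' | grep -E "pos|force"
python3 -m handwheel '[{"hand":0,"offset":[2.6,0,0],"turn":[0,0,0]}]' | grep -E "pos|force"
```

```text
tcp_pos: [490.0, 23.1, 137.9]
force: [12.6, 0.6, -8.9]
tcp_pos: [490.1, 23.2, 137.9]
force: [13.0, 0.6, -8.7]
tcp_pos: [490.3, 23.2, 138.0]
force: [12.1, -0.2, -8.2]
```

```bash

python3 -m handwheel '[{"hand":0,"offset":[3.1,0,0],"turn":[0,0,0]}]' | grep -E "pos|force|rot"
python3 -m handwheel '[{"hand":0,"offset":[3.2,0,0],"turn":[0,0,0]}]' | grep -E "pos|force"
python3 -m handwheel '[{"hand":0,"offset":[3.2,0,0],"turn":[0,0,0]}]' | grep -E "pos|force"
python3 -m handwheel '[{"hand":0,"offset":[3.2,0,0],"turn":[0,0,0]}]' | grep -E "pos|force"
```

```text
tcp_pos: [490.4, 23.2, 138.1]
tcp_rot: [[-0.997, -0.07, 0.031], [-0.07, 0.998, 0.002], [-0.031, -0.0, -1.0]]
force: [13.8, 0.8, -9.9]
tcp_pos: [490.6, 23.2, 138.2]
force: [13.3, -0.2, -10.3]
tcp_pos: [490.8, 23.2, 138.3]
force: [13.8, 0.3, -10.1]
tcp_pos: [491.0, 23.3, 138.4]
force: [13.3, 0.9, -8.6]
```

```bash

python3 -m handwheel '[{"hand":0,"offset":[3.5,0,0],"turn":[0,0.004,0]}]' | grep -E "pos|force|rot"
python3 -m handwheel '[{"hand":0,"offset":[3.5,0,0],"turn":[0,0.006,0]}]' | grep -E "pos|force|rot"
```

```text
tcp_pos: [491.1, 23.3, 138.7]
tcp_rot: [[-0.996, -0.07, 0.05], [-0.07, 0.998, 0.004], [-0.051, 0.0, -0.999]]
force: [14.3, 0.5, -8.9]
tcp_pos: [491.0, 23.3, 139.0]
tcp_rot: [[-0.996, -0.07, 0.051], [-0.07, 0.998, 0.004], [-0.051, 0.0, -0.999]]
force: [13.4, 0.9, -8.2]
```

```bash

python3 -m handwheel '[{"hand":0,"offset":[4,0,0],"turn":[0,0.006,0]},{"hand":0,"offset":[4,0,0],"turn":[0,0.006,0]},{"hand":0,"offset":[4,0,0],"turn":[0,0.006,0]},{"hand":0,"offset":[4,0,0],"turn":[0,0.006,0]}]' | grep -E "pos|force|rot"
python3 -m handwheel '[{"hand":0,"offset":[4,0,0],"turn":[0,0.006,0]},{"hand":0,"offset":[4,0,0],"turn":[0,0.006,0]},{"hand":0,"offset":[4,0,0],"turn":[0,0.006,0]},{"hand":0,"offset":[4,0,0],"turn":[0,0.006,0]}]' | grep -E "pos|force"
python3 -m handwheel '[{"hand":0,"offset":[4.1,0,0],"turn":[0,0.006,0]},{"hand":0,"offset":[4.1,0,0],"turn":[0,0.006,0]},{"hand":0,"offset":[4.1,0,0],"turn":[0,0.006,0]},{"hand":0,"offset":[4.1,0,0],"turn":[0,0.006,0]},{"hand":0,"offset":[4.1,0,0],"turn":[0,0.006,0]}]' | grep -E "pos|force|time"
```

```text
tcp_pos: [491.1, 23.5, 140.5]
tcp_rot: [[-0.996, -0.07, 0.054], [-0.07, 0.998, 0.005], [-0.054, 0.001, -0.999]]
force: [14.3, 0.6, -9.2]
tcp_pos: [491.1, 23.6, 142.1]
force: [15.4, 0.8, -7.4]
time_s: 31.35
tcp_pos: [491.0, 23.8, 144.2]
force: [15.3, 2.1, -8.7]
```

```bash

python3 -m handwheel '[{"hand":0,"offset":[4.6,0,0.3],"turn":[0,0.006,0]},{"hand":0,"offset":[4.6,0,0.3],"turn":[0,0.006,0]},{"hand":0,"offset":[4.6,0,0.3],"turn":[0,0.006,0]},{"hand":0,"offset":[4.6,0,0.3],"turn":[0,0.006,0]}]' | grep -E "pos|force"
python3 -m handwheel '[{"hand":0,"offset":[4.7,0,0.3],"turn":[0,0.006,0]},{"hand":0,"offset":[4.7,0,0.3],"turn":[0,0.006,0]},{"hand":0,"offset":[4.7,0,0.3],"turn":[0,0.006,0]},{"hand":0,"offset":[4.7,0,0.3],"turn":[0,0.006,0]},{"hand":0,"offset":[4.7,0,0.3],"turn":[0,0.006,0]},{"hand":0,"offset":[4.7,0,0.3],"turn":[0,0.006,0]},{"hand":0,"offset":[4.7,0,0.3],"turn":[0,0.006,0]},{"hand":0,"offset":[4.7,0,0.3],"turn":[0,0.006,0]}]' | grep -E "pos|force"
python3 -m handwheel '[{"hand":0,"offset":[0,0,0],"turn":[0,0,0]},{"hand":0,"offset":[-2,0,0],"turn":[0,0,0]},{"hand":0,"offset":[-5,0,0],"turn":[0,0,0]},{"hand":0,"offset":[-10,0,0],"turn":[0,0,0]},{"hand":0,"offset":[-5,0,-5],"turn":[0,0,0]}]' | grep -E "pos|force"
python3 -c "
from h import *
to(510,25,230,-176)"
```

```text
tcp_pos: [491.2, 23.9, 144.9]
force: [17.1, 0.8, -9.2]
tcp_pos: [491.5, 24.1, 147.0]
force: [17.7, 1.3, -9.0]
tcp_pos: [510.2, 25.9, 151.8]
force: [0.1, -0.6, -0.8]
t 33.0 pos [510.2  25.9 151.8] yaw -175.86 tilt [0.08 0.01] F [ 0.1 -0.6 -0.8] open 0.1 q6 -1.5
 offset [ -6.   -0.5 -78. ]  (after turn [  0.3  -0.9 -78.2] ) turn [0.0042 0.0802 0.0026]
```

```bash

python3 -m handwheel '[{"hand":0,"offset":[-4,0,-15],"turn":[0,0,0]},{"hand":0,"offset":[-2,0,-25],"turn":[0,0.03,0]},{"hand":0,"offset":[0,0,-30],"turn":[0,0.05,0]},{"hand":0,"offset":[0,-10,-25],"turn":[0,0,0]},{"hand":0,"offset":[0,-35,0],"turn":[0,0,0]},{"hand":0,"offset":[0,-40,0],"turn":[0,0,0]},{"hand":0,"offset":[0,-40,0],"turn":[0,0,0]},{"hand":0,"offset":[0,-40,0],"turn":[0,0,0]},{"hand":0,"offset":[0,-40,0],"turn":[0,0,0]},{"hand":0,"offset":[0,-40,0],"turn":[0,0,0]}]' >/dev/null
python3 -m handwheel '[{"hand":0,"offset":[0,-40,0],"turn":[0,0,0]},{"hand":0,"offset":[0,-40,0],"turn":[0,0,0]},{"hand":0,"offset":[0,-20,0],"turn":[0,0,0]},{"hand":0,"offset":[0,0,0],"turn":[0,0,0]}]' |grep -E "time|pos"
python3 - <<'E'
from h import *
o=np.array([609.2,31.5]);ex=np.array([.9976,.0692])
for n in('top','scene'):
    c=snap(n,n+'9.png'); h=cv2.cvtColor(c[0]['pixels'],cv2.COLOR_BGR2HSV)
    old=cv2.imread(f'pics/{n}0.png')
    e=proj(c,[[*(o+ex*-135),165]])[0]; print(n,'expected handle',e.round(1),'top',proj(c,[[*(o+ex*-135),173.5]]).round(1))
    m=cv2.inRange(h,(105,120,40),(130,255,255))
    k,_,st,ce=cv2.connectedComponentsWithStats(m)
    for i in range(1,k):
        if st[i,4]>8 and np.hypot(*(ce[i]-e))<45: print(st[i],ce[i].round(1))
    df=cv2.absdiff(old,c[0]['pixels']).max(2)
    if n=='top': print('diff outside near board:',(df[200:290,205:250]>40).sum(),(df[195:290,385:435]>40).sum())
E
```

```text
time_s: 34.45
tcp_pos: [542.6, -332.1, 252.1]
top expected handle [312.5 251.9] top [[312.5 251.7]]
[303 250  20   4  45] [312.4 251.9]
[293 268  24  15 289] [304.2 275.1]
diff outside near board: 270 793
scene expected handle [335.3 224. ] top [[335.3 221.8]]
[329 217  14  17 126] [335.3 224.6]
[361 248   8   7  32] [363.8 251.9]
```

```bash
python3 -c "
from h import *
for n in ('pics/top0.png','pics/top9.png'):
    h=cv2.cvtColor(cv2.imread(n),cv2.COLOR_BGR2HSV)[205:285,205:245]
    for lo,hi in(((10,120,80),(25,255,255)),((105,100,30),(130,255,255))):
        y,x=np.nonzero(cv2.morphologyEx(cv2.inRange(h,lo,hi),cv2.MORPH_OPEN,np.ones((5,5))));print(n,len(x),x.mean(),y.mean())
print(env.sense()['force']);print(env.job_done())"
```

```text
pics/top0.png 235 17.051063829787235 38.05957446808511
pics/top0.png 192 18.270833333333332 64.40625
pics/top9.png 235 17.051063829787235 38.05957446808511
pics/top9.png 190 18.210526315789473 64.42631578947369
[ 0.03612712  0.59571487 -0.05671625]
the job is handed in; nothing more can be done
None
```

The job is done and handed in, with the robot clear of everything, at about 34.5 s of the 64 s allowed.

- **Opening the guard:** I pushed the handle with closed fingers until it met its end stop at about 10 N. A first pass went over the handle without touching it, because the shut fingertips sit about 19 mm behind the reported TCP instead of 14 mm ahead. I saw this in the pictures and corrected for it.
- **Stacking:** I lowered the steel slab onto slab_base to a light contact of about 9 N before releasing it. The wrist picture afterwards showed no step between the two front faces and no visible turn. I didn't re-measure the stack after shutting the guard.
- **Shutting the guard:** I closed it at about 60 mm/s, slowing to about 15 mm/s before the buffer. I then pressed at 13–15 N for over a second and about 17 N for another second. The highest reading was about 18 N along the push, and the force was only sampled at the end of each move.
- **Last checks:** The top and scene cameras put the handle within about 1 px of its predicted home position (roughly 3 mm in the top view). The brass and blue slabs had not moved (within 0.1 px). The force on the tool was about zero.
- **Unclear check:** A picture comparison changed around both boards (270 pixels at the felt board, 793 at the white one). Some change was expected there, from the lifted slab and the arm's new position and shadow, but I had no views left to look. I didn't check the discs, brush, bottle, jar and mug individually.

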